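# Fit the long locking bolt into the safe-lock case

## Robot

A 6-joint arm with a two-finger parallel gripper is mounted at the origin on the work surface. World frame = base frame: x ahead of the robot, y to its left, z up, the work surface at z = 0. Lengths are in m, angles in degrees, forces in N, time in s.
With the tool pointing down it reaches from about 0.3 to 0.75 m from the base axis. Payload 8.5 kg.
Tool frame: the origin (TCP) lies at the very end of the fingers, on their centre line; the grasp point (between the pads) lies 19 mm behind it; z points along the fingers, y is the line along which they close (so a half turn about z gives the same grasp; the last joint's range is limited). The gripper opens to 85 mm and grips with 20 to 120 N. Pads are 22 mm wide; open, the fingers measure 114 mm over their backs; the gripper's body (76 mm by 85 mm) begins 54 mm behind the grasp point. The pads swing forward as they close: fully open they stand 13 mm farther back than shut.
Start: joints at [-83.039, 21.807, 74.336, -0, 83.858, -12.336], TCP at [0.182, -0.519, 0.231] pointing down, gripper open.
Joint ranges: [-178.18, 178.18], [-50.72, 133.34], [12.68, 142.11], [-81.47, 261.47], [9.98, 163.14], [-165.26, 165.26]. Speed limits (degrees/s): [136.94, 136.94, 180, 180, 180, 180].

## Interface

Orientations are given as a 3x3 rotation matrix whose columns are the frame's x, y, z axes.
In Python, from rig import env, optics, spotter gives the robot as it stands.
- The arm moves only by the shell command python3 -m crank 'ROWS' [FORCE]. ROWS is JSON, one flat list of numbers, 5 for each row, row after row: the finger opening in cm, from 0 to 8.54, then the shift along the tool's x, y, z in cm, then the turn about the tool's z in rad. A call has exactly 8 rows; each row shifts and turns the commanded pose from where the row before left it, along the tool's axes as they then stand; what a row does not reach is not made up. A row lasts 1/12 s, in which the tool goes at most 41.7 mm and 7.16 degrees, less where a joint would pass 70% of its speed; a pose out of reach is approached as far as the arm can. A call is refused whole if a number of a shift passes 4.17 or a number of a turn 0.125, either way. A call with a gripper value outside its range is refused whole. The fingers move at their own pace and stop on an object; FORCE is the grip in N (left out, the last holds). Time passes only in rows, so rows that do not move let the fingers close, or fill a call up. It gives the time, the measured TCP pose, the force, the opening and the grip force at its end, in the units of the state.
- env.observe(): the state, without advancing time (a new reading comes with each control period).
- optics.get_image(name): name is "scene" or "top" or "wrist"; returns a dict with "color" (400x640x3 uint8, red, green, blue), "intrinsics" (3x3 intrinsics, pixels), "pose" (4x4, takes a point from camera to world coordinates). Camera axes: x right, y up, looking along -z (the intrinsics and any distortion apply to the point x, -y, -z); pixel columns grow to the right and rows downward; lengths in m; the calibration is good to about 2 mm. A picture is of the moment at which its call begins. There is no depth.
- env.close_job(): hands the job in; it is judged then, once.
Trained networks look in a picture, given as the dict that the camera call returned (one of the last four; its "shot" number tells which), for a name from the list of things; names that differ only in an ending like _2 or _b are one class to them, and where a whole thing is asked for, a point or a joint stands for the part that bears it (a point fixed in the world has none). Each returns a list of dicts, best first, with "score" (0 to 1); they miss things now and then, are a little off and sometimes report something else, mostly with a low value. They report only what shows in the picture. A call takes as long as a camera call.
- spotter.look_for(picture, query): "at" ([column, row] as shares, 0 to 1, of the picture: columns of its width, rows of its height, amid what is visible of it).
The state is a dict: "time_s": time; "q": joint angles; "qvel": joint speeds; "joint_efforts": joint torques, N m; "position": TCP position; "tool_rot": TCP orientation; "ft_force": force on the tool from outside, world axes, zero at the start; "wrist_torque": the same for the moment, N m; "grip_width": finger opening in m; "gripper_force": force on a finger pad.
Only numpy, scipy, OpenCV 4.12 (cv2) and the standard library are available. Lean on these libraries where they do the work, as an engineer would, in place of code of your own. Each camera call takes 0.05 s, during which the arm holds its last target. There are 200 camera calls.

## Task

Take the steel locking bolt with the brass collar off its rack and slide it, tip first, about halfway into the bore of the lock case, then let go of it. Take a fresh hold on the brass tail behind the collar and push the bolt home until the collar sits against the brass plate, then let go. Leave the spare black-collared bolt and everything else on the bench where they are.

Things in the scene. Friction and masses are not known exactly. Their poses are not given: they have to be found in the camera images.
- bolt_grip (a point): Locking bolt: round bright steel rod, 20 mm diameter, 198 mm long, about 0.5 kg, brass collar and tail. This point is on its axis, 90 mm behind the tip: a good first hold. x axis runs along the bolt, tip to tail: tip at -90 mm, collar +60 to +68, tail +68 to +108; it may be rolled about x. Starts level, 50 mm above the bench, in its rack; lift it straight up.
- rack: Blue rack holding the bolt, at the left or the right; fixed. Origin: on the bench under bolt_grip's start; x towards the bolt's tail. Base plate 215 x 62 x 8 mm; a low V saddle under the shank at x -77 to -59 mm; a fork at x +75 to +103 mm whose cheeks (66 mm high) cover the tail's sides, so that it cannot be gripped there. The shank between is free.
- bolt_tip (a point): The centre of the bolt's tip, which is chamfered over its last 8 mm to 12 mm diameter. Same axes as bolt_grip.
- bolt_collar (a point): The centre of the front face of the bolt's brass collar (44 mm diameter, 8 mm thick), 150 mm behind the tip. Same axes as bolt_grip. This face seats against the brass plate of the lock case.
- bolt_tail (a point): The middle of the bolt's brass tail, the 20 mm diameter, 40 mm long stub behind the collar, on the axis, 28 mm behind the collar's front face. Same axes as bolt_grip.
- bore_mouth (a point): Centre of the bore's mouth, level with the outer face of the 64 mm square brass plate on the lock case, 50 mm above the bench. x axis: level, out of the bore along its axis, pointing away from the robot (within 0.2 rad of straight ahead). The bolt goes in towards -x, its own x axis along this one. Bore 23 mm diameter, 167 mm deep, 6 mm countersink opening to 35 mm.
- lock_case: Grey lock case with a steel cover, fixed to the bench. Origin: on the bench under bore_mouth, same axes. It runs from there 182 mm towards -x, 90 mm wide, 88 mm high, with low feet. The bolt slides in the oiled bore with light friction and stays where left; half in and let go, its tail droops up to about 15 mm. Raise the tail level with the bore before pushing on, or the bolt binds.
- spare_mid (a point): Spare bolt, dark steel with a black collar 34 mm in diameter, 188 mm long, in the other blue rack, identical to the first. A point on its axis, 80 mm behind its tip; x axis from tip to tail. To be left in its rack.
- oil_mid (a point): White oil bottle with a red cap, 48 mm in diameter, 130 mm high, standing; this is its centre. A bystander.
- padlock_mid (a point): Large brass padlock lying flat, 65 x 85 x 30 mm with a steel shackle 49 mm longer to its +x; centre of its body. A bystander.
- key_box_mid (a point): Cardboard box 70 x 130 x 45 mm; its centre. A bystander.
- pin_box_mid (a point): Pale paper box 60 x 100 x 35 mm, near the robot; its centre. A bystander.
- driver_grip (a point): Screwdriver lying on the bench; the middle of its handle. A bystander.

How it is judged (in metres and radians):
On the way, in this order (a step that is already met when the one before it is completed fails the run):
1. The bolt's tip is in the bore, 40 to 115 mm deep, and nothing of the gripper touches the bolt (x of bolt_tip in the frame of bore_mouth between -0.115 and -0.04 m and angle between the x axis of bolt_tip and the x axis of bore_mouth, either way round below 0.1 rad and contact force between the fingers and bolt below 0.1 N and linear speed of bolt below 0.03 m/s and y of bolt_tip in the frame of bore_mouth between -0.008 and 0.008 m and z of bolt_tip in the frame of bore_mouth between -0.008 and 0.008 m), for 0.2 s.
2. The bolt is held anew by its tail behind the collar, with the collar still more than 20 mm from the plate (distance between the grasp point and bolt_tail below 0.03 m and contact force between the fingers and bolt above 1 N and x of bolt_collar in the frame of bore_mouth above 0.02 m and x of bolt_tip in the frame of bore_mouth below -0.03 m and y of bolt_tip in the frame of bore_mouth between -0.008 and 0.008 m and z of bolt_tip in the frame of bore_mouth between -0.008 and 0.008 m), for 0.1 s.
At the end, for the whole second after the job is handed in: The bolt is home in the bore: its collar's front face within 4 mm of the brass plate's face, its centre within 6 mm of the mouth's centre, its axis within 0.05 rad of the bore's, released and at rest (x of bolt_collar in the frame of bore_mouth between -0.004 and 0.004 m and distance between bolt_collar and bore_mouth below 0.006 m and angle between the x axis of bolt_tip and the x axis of bore_mouth, either way round below 0.05 rad and linear speed of bolt below 0.01 m/s and contact force between the fingers and bolt below 0.1 N); the robot touches nothing.
It fails at once if The spare bolt is moved by more than 25 mm (distance of spare_mid from where it was at the start of the episode above 0.025 m).
It fails at once if A bystander (oil bottle, padlock, either box, screwdriver) is moved by more than 30 mm (distance of any of oil_mid, padlock_mid, key_box_mid, pin_box_mid, driver_grip from where it was at the start of the episode above 0.03 m).
It also fails if it takes over 61 s, if anything falls off the work surface, if the arm or the gripper's body presses on something with over 40 N, if the wrist force passes 120 N, or if a joint passes its speed limit or range.

## Working session

There is one attempt and no reset: what is moved stays moved. The work goes in short steps, Python scripts to look and compute and a shell command to move; the robot and the scene stay as the last step left them, time stands still between calls to the robot, and variables do not carry over. Pictures are saved under pics/ and viewed, at most 11 in all, crops included, and the job is handed in when it is done.

```bash
ls; mkdir -p pics; cat > h.py <<'E'
import numpy as np, cv2
from rig import env, optics, spotter
def ray(p,uv):
    K=np.array(p["intrinsics"]);T=np.array(p["pose"])
    d=np.array([(uv[0]-K[0,2])/K[0,0],-(uv[1]-K[1,2])/K[1,1],-1.])
    return T[:3,3],T[:3,:3]@d
def onz(p,uv,z):
    o,d=ray(p,uv);return o+d*(z-o[2])/d[2]
def proj(p,X):
    K=np.array(p["intrinsics"]);T=np.array(p["pose"])
    c=T[:3,:3].T@(np.array(X)-T[:3,3]);return [K[0,0]*c[0]/-c[2]+K[0,2],K[1,1]*-c[1]/-c[2]+K[1,2]]
def find(p,n):
    return [(np.round(np.array(r["at"])*[640,400],1),round(r["score"],2)) for r in spotter.look_for(p,n)[:2]]
def save(p,n): cv2.imwrite("pics/"+n,p["color"][:,:,::-1])
E
python3 - <<'E'
from h import *
np.set_printoptions(precision=3,suppress=True)
t=optics.get_image("top");s=optics.get_image("scene")
save(t,"t0.png");save(s,"s0.png");print(t.keys(),t["pose"],t["intrinsics"])
zs=dict(bolt_grip=.05,bolt_tip=.05,bolt_collar=.05,bolt_tail=.05,bore_mouth=.05,spare_mid=.05,oil_mid=.065,padlock_mid=.015,key_box_mid=.022,pin_box_mid=.017,driver_grip=.015,lock_case=.06)
for n,z in zs.items():
    print(n,[(a,b,onz(t,a,z)) for a,b in find(t,n)],"S",[(a,b,onz(s,a,z)) for a,b in find(s,n)][:1])
print(env.observe())
E
```

```text
pics
dict_keys(['color', 'intrinsics', 'pose', 'shot']) [[-0.011  0.981 -0.195  0.215]
 [-1.    -0.011  0.002  0.095]
 [-0.001  0.195  0.981  1.645]
 [ 0.     0.     0.     1.   ]] [[510.248   0.    318.643]
 [  0.    510.248 206.387]
 [  0.      0.      1.   ]]
bolt_grip [(array([423.6, 211.1]), 0.78, array([ 0.512, -0.241,  0.05 ]))] S [(array([247.9, 287.8]), 0.83, array([ 0.529, -0.243,  0.05 ]))]
bolt_tip [(array([422. , 208.6]), 0.84, array([ 0.521, -0.236,  0.05 ]))] S [(array([247.5, 289.1]), 0.85, array([ 0.531, -0.247,  0.05 ]))]
bolt_collar [(array([424.2, 206.5]), 0.6, array([ 0.527, -0.244,  0.05 ]))] S [(array([246.1, 285.1]), 0.63, array([ 0.52 , -0.239,  0.05 ]))]
bolt_tail [(array([422.4, 208.1]), 0.86, array([ 0.522, -0.238,  0.05 ]))] S [(array([243.5, 283.5]), 0.66, array([ 0.512, -0.239,  0.05 ]))]
bore_mouth [(array([357.9, 243.4]), 0.75, array([ 0.412, -0.029,  0.05 ])), (array([424.4, 210.3]), 0.32, array([ 0.515, -0.244,  0.05 ]))] S [(array([256. , 216.1]), 0.66, array([ 0.413, -0.051,  0.05 ]))]
spare_mid [(array([264.3, 188.9]), 0.6, array([0.591, 0.266, 0
[... 813 characters left out ...]
373, 0.287, 0.015]))]
lock_case [(array([360. , 242.8]), 0.7, array([ 0.412, -0.035,  0.06 ]))] S [(array([254.3, 217.3]), 0.72, array([ 0.416, -0.061,  0.06 ]))]
{'time_s': 1.3, 'q': array([-83.039,  21.805,  74.335,  -0.002,  83.858, -12.337]), 'qvel': array([ 0.01 ,  0.033,  0.052,  0.013, -0.096, -0.002]), 'joint_efforts': array([ -0.001, -44.833, -23.146,  -0.   ,   0.001,  -0.   ]), 'position': array([ 0.182, -0.519,  0.231]), 'tool_rot': array([[ 0.944,  0.33 , -0.   ],
       [ 0.33 , -0.944, -0.   ],
       [-0.   ,  0.   , -1.   ]]), 'ft_force': array([-0.1  ,  0.295, -0.216]), 'wrist_torque': array([-0.033, -0.013, -0.008]), 'gripper_force': 0.0, 'grip_width': 0.08522784594706753}
```

```bash
python3 - <<'E'
import cv2
a=cv2.imread("pics/t0.png")[100:300,180:460]
cv2.imwrite("pics/t0c.png",cv2.resize(a,(784,560),interpolation=cv2.INTER_CUBIC))
a=cv2.imread("pics/s0.png")[120:370,130:450]
cv2.imwrite("pics/s0c.png",cv2.resize(a,(768,600),interpolation=cv2.INTER_CUBIC))
E
```

```text
(no output)
```

View pics/t0c.png

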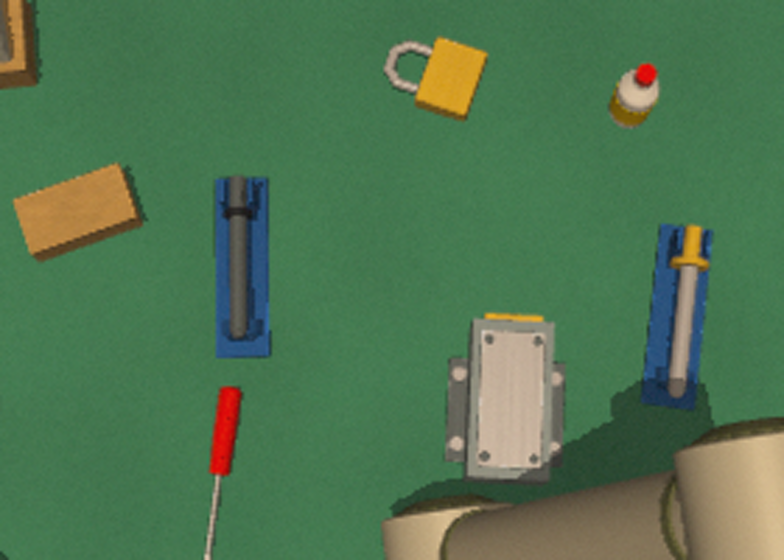

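View pics/s0c.png

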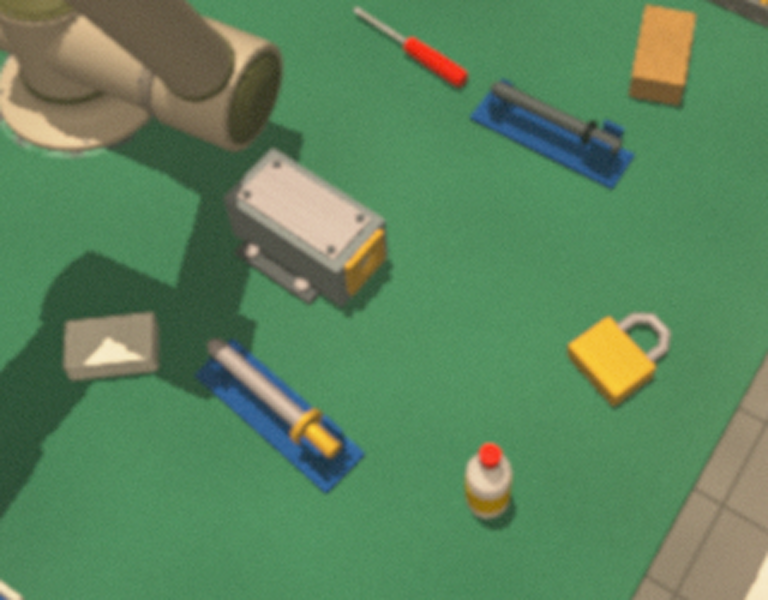

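```bash
python3 - <<'E'
import pickle
from h import *
np.set_printoptions(precision=4,suppress=True)
t=optics.get_image("top");
f=lambda u,v,z:onz(t,(180+u/2.8-.3,100+v/2.8-.3),z)
for n,p in dict(tip=(676,394,.05),collar=(689,263,.05),tail=(694,228,.05),cFL=(472,319,.088),cFR=(554,322,.088),cBL=(466,473,.088),cBR=(549,481,.088),pL=(485,315,.082),pR=(544,317,.082)).items(): print(n,f(*p))
tip,tail=f(676,394,.05),f(694,228,.05);d=tail-tip;print(np.linalg.norm(d),np.degrees(np.arctan2(d[1],d[0])))
# segmentation in colour for accurate edges
img=t["color"].astype(int)
# brass plate pixels
r,g,b=img[...,0],img[...,1],img[...,2]
m=(r>150)&(g>100)&(b<90)
ys,xs=np.nonzero(m[205:220,345:380]);print(xs.min()+345,xs.max()+345,ys.min()+205,ys.max()+205)
w=optics.get_image("wrist");save(w,"w0.png");print(w["pose"],w["intrinsics"])
E
```

```text
tip [ 0.4188 -0.2283  0.05  ]
collar [ 0.5693 -0.2507  0.05  ]
tail [ 0.6104 -0.2586  0.05  ]
cFL [0.5001 0.0012 0.088 ]
cFR [ 0.4957 -0.0895  0.088 ]
cBL [0.3304 0.0115 0.088 ]
cBR [ 0.3208 -0.0782  0.088 ]
pL [ 0.5056 -0.0138  0.082 ]
pR [ 0.5026 -0.0793  0.082 ]
0.19399058686042733 -9.012285279732428
353 373 212 214
[[ 0.3303  0.9104  0.2492  0.2441]
 [-0.9439  0.3187  0.0868 -0.4976]
 [-0.0004 -0.2639  0.9646  0.375 ]
 [ 0.      0.      0.      1.    ]] [[357.9663   0.     318.2779]
 [  0.     357.9663 200.5279]
 [  0.       0.       1.    ]]
```

```bash
python3 -m crank '[8.5,3.7,-1.35,0,0, 8.5,3.7,-1.35,0,0, 8.5,3.7,-1.35,0,0, 8.5,3.7,-1.35,0,0, 8.5,3.7,-1.35,0,0, 8.5,3.7,-1.35,0,0, 8.5,3.7,-1.35,0,0, 8.5,3.7,-1.35,0,0]' 60
python3 -m crank '[8.5,3.7,-1.35,0,0, 8.5,3.7,-1.35,0,0, 8.5,3.7,-1.35,0,0, 8.5,0,0,0,0.12, 8.5,0,0,0,0.12, 8.5,0,0,0,0.12, 8.5,0,0,0,0.12, 8.5,0,0,0,0]'
python3 - <<'E'
from h import *
w=optics.get_image("wrist");save(w,"w1.png");t=optics.get_image("top");save(t,"t1.png")
import pickle;pickle.dump((w,t),open("w1.pkl","wb"))
for n in ["bolt_tip","bolt_collar","bolt_grip","bore_mouth"]: print(n,[(a,b,onz(w,a,.05)) for a,b in find(w,n)])
cv2.imwrite("pics/t1c.png",cv2.resize(t["color"][190:280,320:460,::-1],(784,504),interpolation=cv2.INTER_CUBIC))
E
```

```text
time_s: 2.07
position: [0.4267, -0.3178, 0.2315]
tool_rot: [[0.944, 0.33, 0.0], [0.33, -0.944, -0.0], [0.0, 0.0, -1.0]]
ft_force: [1.1, -1.4, 0.3]
grip_width: 0.0848
gripper_force: 0.0
time_s: 2.73
position: [0.5169, -0.2443, 0.2313]
tool_rot: [[0.989, -0.147, -0.0], [-0.147, -0.989, 0.0], [-0.0, -0.0, -1.0]]
ft_force: [0.2, 1.1, 0.2]
grip_width: 0.0849
gripper_force: 0.0
bolt_tip [(array([320. , 162.2]), 0.9, array([ 0.52993111, -0.24837409,  0.05      ]))]
bolt_collar [(array([316.7, 159.5]), 0.96, array([ 0.53282837, -0.24575679,  0.05      ]))]
bolt_grip [(array([315.3, 163.1]), 0.85, array([ 0.52974181, -0.2439998 ,  0.05      ]))]
bore_mouth [(array([115.2, 258.9]), 0.84, array([ 0.46461265, -0.03482432,  0.05      ]))]
```

View pics/w1.png

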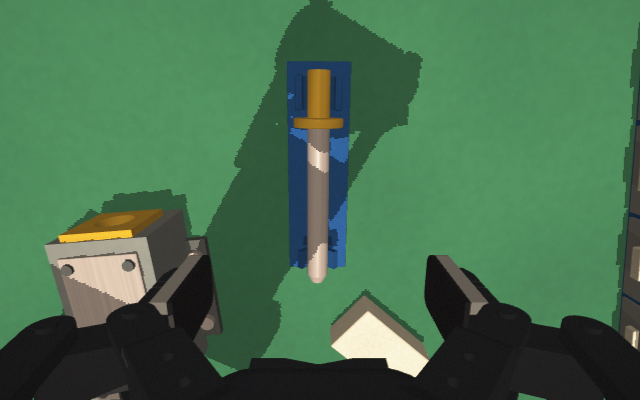

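View pics/t1c.png

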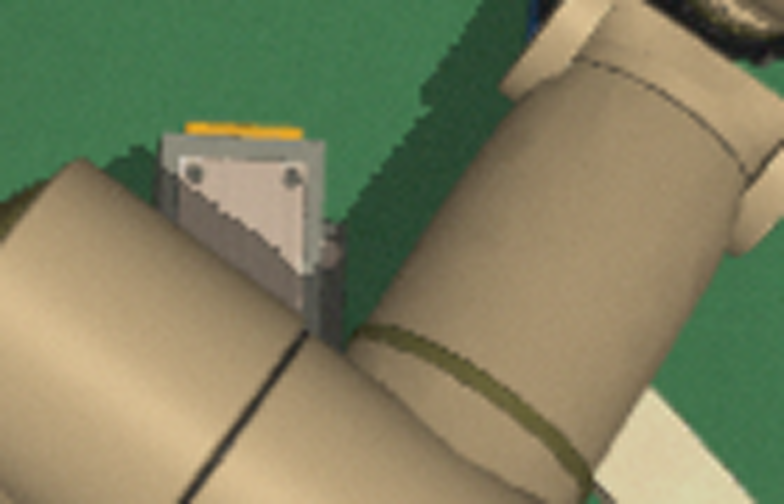

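```bash
python3 - <<'E'
from h import *
import pickle
w,t=pickle.load(open("w1.pkl","rb"))
tip,tail,col=[onz(w,p,.05) for p in((317.5,283),(318.5,69),(318.5,126))]
print(tip,tail,col);d=tail-tip;print(np.hypot(*d[:2]),np.degrees(np.arctan2(d[1],d[0])))
# shank edges per row -> centre line
c=w["color"].astype(int)
for v in (75,100,145,200,250):
    r=c[v,295:345]; m=(r[:,0]>r[:,2]-5); x=np.nonzero(m)[0]+295; print(v,x.min(),x.max(),onz(w,((x.min()+x.max())/2,v),.052))
print(proj(w,[.504,-.0465,.05]))
cv2.imwrite("pics/w1c.png",cv2.resize(w["color"][190:300,30:230,::-1],(800,440),interpolation=cv2.INTER_CUBIC))
E
```

```text
[ 0.40937718 -0.22809752  0.05      ] [ 0.60953851 -0.2587911   0.05      ] [ 0.56224691 -0.25177913  0.05      ]
0.2025010008692831 -8.718066200515581
75 307 330 [ 0.60459903 -0.25805781  0.052     ]
100 307 329 [ 0.5843445  -0.25461563  0.052     ]
145 307 328 [ 0.54596108 -0.24845648  0.052     ]
200 308 327 [ 0.49537715 -0.2409182   0.052     ]
250 308 327 [ 0.44555317 -0.23349318  0.052     ]
[np.float64(114.85607985771244), np.float64(219.66254182848266)]
```

View pics/w1c.png

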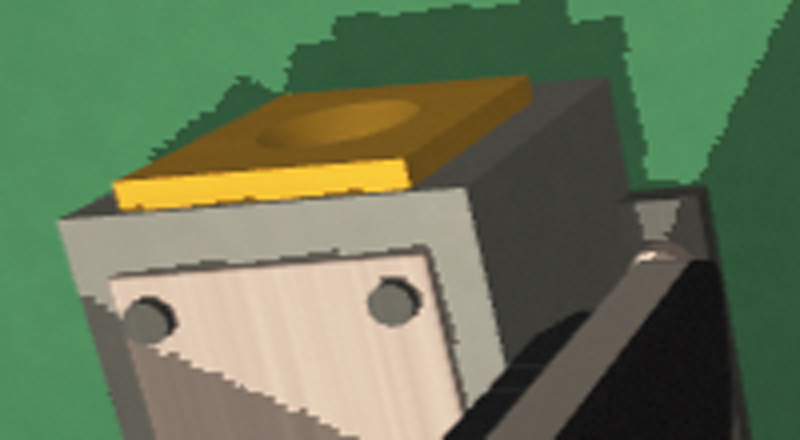

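```bash
python3 - <<'E'
from h import *
import pickle
w,t=pickle.load(open("w1.pkl","rb"))
for p,z in (((58,235.5),.082),((131.3,229.3),.082),((162.3,209.3),.018),((114.8,221.3),.05),((44.8,244.3),.088),((146.8,236.5),.088)): print(onz(w,p,z))
# top cam t1c scale 5.6 offs 320,190
for u,v,z in ((186,123,.082),(303,128,.082),(163,134,.088),(325,142,.088)): print(onz(t,(320+u/5.6-.4,190+v/5.6-.4),z))
E
python3 -m crank '[8.5,0,0,3.4,0, 8.5,0,0,3.4,0, 8.5,0,0,3.4,0, 8.5,0,0,3.4,0, 8.5,0,0,3.2,0, 8.5,0,0,2.2,0, 8.5,0,0,1,0, 8.5,0,0,0,0]'
python3 -m crank '[1.5,0,0,0,0, 1.5,0,0,0,0, 1.5,0,0,0,0, 1.5,0,0,0,0, 1.5,0,0,0,0, 1.5,0,0,0,0, 1.5,0,0,0,0, 1.5,0,0,0,0]' 70
```

```text
[ 0.5049287  -0.01366604  0.082     ]
[ 0.50110035 -0.07850913  0.082     ]
[ 0.5000236  -0.07820917  0.018     ]
[ 0.50241422 -0.04596035  0.05      ]
[ 0.50043099 -0.00465615  0.088     ]
[ 0.49449683 -0.0933722   0.088     ]
[ 0.50759746 -0.01350287  0.082     ]
[ 0.50401373 -0.07850525  0.082     ]
[ 5.00425136e-01 -1.94539145e-04  8.80000000e-02]
[ 0.49488406 -0.0897577   0.088     ]
time_s: 3.7
position: [0.5161, -0.244, 0.0295]
tool_rot: [[0.99, -0.142, -0.003], [-0.142, -0.99, 0.002], [-0.003, -0.002, -1.0]]
ft_force: [0.6, 0.5, -1.4]
grip_width: 0.0851
gripper_force: 0.0
time_s: 4.37
position: [0.5172, -0.2438, 0.0323]
tool_rot: [[0.99, -0.143, 0.001], [-0.143, -0.99, 0.001], [0.001, -0.001, -1.0]]
ft_force: [0.1, 4.6, 6.9]
grip_width: 0.0181
gripper_force: 68.1
```

```bash
python3 -m crank '[1.5,0,0,-1.5,0, 1.5,0,0,-3.2,0, 1.5,0,0,-3.3,0, 1.5,1.23,-2.08,0,0, 1.5,1.75,-2.97,0,0, 1.5,1.75,-2.97,0,0, 1.5,1.75,-2.97,0,0, 1.5,1.75,-2.97,0,0]' 100
python3 -m crank '[1.5,1.75,-2.97,0,0, 1.5,1.5,-2.5,0,0, 1.5,0.78,-1.34,0,0, 1.5,0,0,0,-0.082, 1.5,0,0,0,0, 1.5,0,0,0,0, 1.5,0,0,0,0, 1.5,0,0,0,0]'
python3 - <<'E'
from h import *
import pickle
w=optics.get_image("wrist");save(w,"w2.png");t=optics.get_image("top");s=optics.get_image("scene")
pickle.dump((w,t,s),open("w2.pkl","wb"))
o=env.observe();print(o["position"],o["tool_rot"])
u=[int(x) for x in proj(s,[.56,-.05,.1])]
a=cv2.resize(s["color"][u[1]-70:u[1]+80,u[0]-90:u[0]+110,::-1],(400,300),interpolation=cv2.INTER_CUBIC)
a=cv2.resize(s["color"][max(u[1]-70,0):u[1]+80,u[0]-90:u[0]+110,::-1],(400,300))
u=[int(x) for x in proj(t,[.6,-.05,.1])]
b=cv2.resize(t["color"][u[1]-60:u[1]+60,u[0]-80:u[0]+80,::-1],(400,300))
cv2.imwrite("pics/v2.png",np.vstack([cv2.resize(w["color"][:,:,::-1],(480,300)).copy()if 0 else np.hstack([a,b]),cv2.copyMakeBorder(cv2.resize(w["color"][:,:,::-1],(480,300)),0,0,160,160,0)]))
E
```

```text
time_s: 5.03
position: [0.6184, -0.1164, 0.1107]
tool_rot: [[0.99, -0.143, -0.002], [-0.143, -0.99, 0.001], [-0.002, -0.0, -1.0]]
ft_force: [1.2, -1.0, -6.3]
grip_width: 0.0172
gripper_force: 98.4
time_s: 5.7
position: [0.6674, -0.057, 0.1112]
tool_rot: [[0.998, -0.063, -0.001], [-0.063, -0.998, 0.0], [-0.001, -0.0, -1.0]]
ft_force: [0.7, -0.1, -4.8]
grip_width: 0.0172
gripper_force: 98.2
[ 0.66762362 -0.05681095  0.11140533] [[ 9.98046696e-01 -6.24723137e-02 -4.33349394e-05]
 [-6.24723142e-02 -9.98046697e-01 -8.99955437e-06]
 [-4.26880702e-05  1.16892095e-05 -9.99999999e-01]]
```

View pics/v2.png

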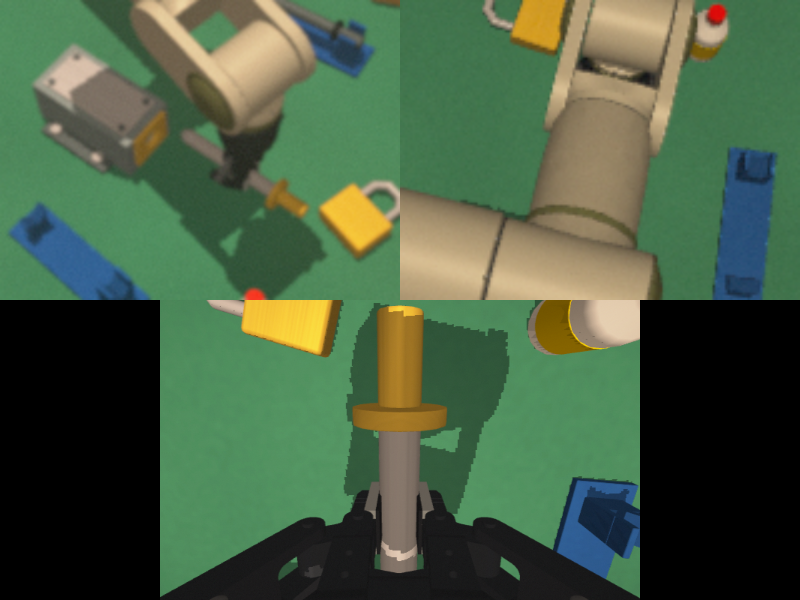

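```bash
python3 - <<'E'
from h import *
import pickle
w,t,s=pickle.load(open("w2.pkl","rb"))
g=np.array([.6676,-.0568,.1304]);x=np.array([.998,-.0625,0])
im=cv2.resize(s["color"][:,:,::-1],None,fx=4,fy=4,interpolation=cv2.INTER_CUBIC)
P=[np.array(proj(s,g+x*k)) for k in (-.102,-.05,.048,.056,.096)]
print(np.round(P,1))
for p in P: cv2.circle(im,tuple(int(4*v+2) for v in p),4,(255,0,255),-1)
m=[np.array(proj(s,[.5035,-.0462,.05])),np.array(proj(s,[.5035+.2*.998,-.0462-.2*.061,.05]))]
cv2.line(im,*[tuple(int(4*v+2) for v in p) for p in m],(255,255,0),1)
c=(4*np.mean(P,0)).astype(int);cv2.imwrite("pics/s2.png",im[c[1]-300:c[1]+260,c[0]-420:c[0]+340])
E
```

```text
[[298.8 226.3]
 [314.4 236.3]
 [344.7 255.8]
 [347.2 257.4]
 [360.  265.6]]
```

View pics/s2.png

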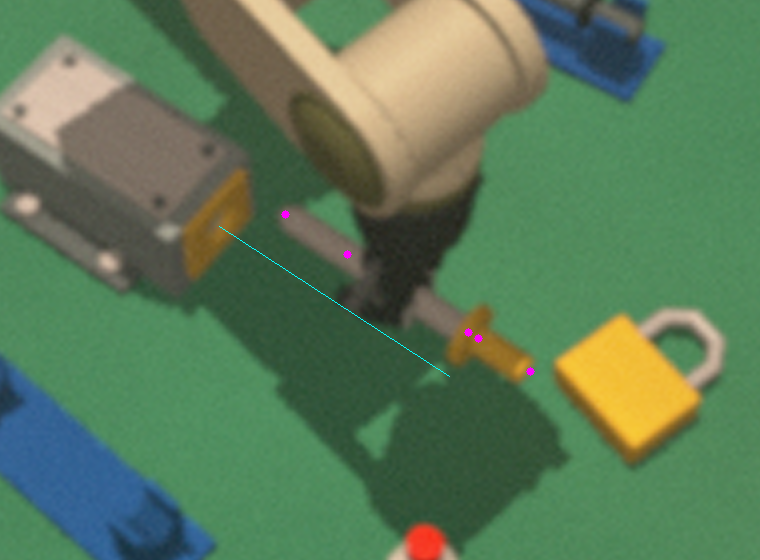

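```bash
python3 -m crank '[1.5,0,-0.05,3,0, 1.5,0,0,3,0, 1.5,0,0,1.9,0, 1.5,0,0,0,0, 1.5,-2,0,0,0, 1.5,-2,0,0,0, 1.5,-1,0,0,0, 1.5,0,0,0,0]'
python3 -m crank '[1.5,0,0,0,0, 1.5,-0.5,0,0,0, 1.5,-0.5,0,0,0, 1.5,-0.5,0,0,0, 1.5,-0.5,0,0,0, 1.5,-0.5,0,0,0, 1.5,-0.5,0,0,0, 1.5,0,0,0,0]'
```

```text
time_s: 6.52
position: [0.6169, -0.0528, 0.034]
tool_rot: [[0.998, -0.062, 0.0], [-0.062, -0.998, -0.0], [0.0, 0.0, -1.0]]
ft_force: [0.4, 1.0, -5.0]
grip_width: 0.0172
gripper_force: 98.1
time_s: 7.18
position: [0.587, -0.0508, 0.0323]
tool_rot: [[0.998, -0.061, -0.001], [-0.061, -0.998, 0.0], [-0.001, -0.0, -1.0]]
ft_force: [0.6, -0.9, -5.3]
grip_width: 0.0172
gripper_force: 98.1
```

```bash
python3 -m crank '[1.5,-0.8,0,0,0, 1.5,-0.8,0,0,0, 1.5,-0.8,0,0,0, 1.5,0,0,0,0, 1.5,0,0,0,0, 1.5,0,0,0,0, 1.5,0,0,0,0, 1.5,0,0,0,0]'
```

```text
time_s: 7.85
position: [0.5643, -0.0495, 0.0323]
tool_rot: [[0.998, -0.061, 0.0], [-0.061, -0.998, -0.0], [0.0, 0.0, -1.0]]
ft_force: [0.0, -0.1, -4.4]
grip_width: 0.017
gripper_force: 98.1
```

```bash
python3 -m crank '[1.5,-0.8,0,0,0, 1.5,-0.8,0,0,0, 1.5,-0.8,0,0,0, 1.5,-0.8,0,0,0, 1.5,-0.2,0,0,0, 1.5,0,0,0,0, 1.5,0,0,0,0, 1.5,0,0,0,0]'
python3 -m crank '[3,0,0,0,0, 4,0,0,0,0, 5,0,0,0,0, 6,0,0,0,0, 8.5,0,0,0,0, 8.5,0,0,0,0, 8.5,0,0,0,0, 8.5,0,0,0,0]'
python3 - <<'E'
from h import *
import pickle
w=optics.get_image("wrist");s=optics.get_image("scene")
pickle.dump((w,s),open("w3.pkl","wb"))
m=np.array([.5035,-.0462,.05]);x=np.array([.998,-.061,0])
im=cv2.resize(s["color"][:,:,::-1],None,fx=4,fy=4,interpolation=cv2.INTER_CUBIC)
P=[np.array(proj(s,m+x*k)) for k in (0,.078,.086,.126)]
for p in P: cv2.circle(im,tuple(int(4*v+2) for v in p),3,(255,0,255),-1)
c=(4*P[2]).astype(int);a=im[c[1]-200:c[1]+200,c[0]-200:c[0]+100]
cv2.imwrite("pics/v3.png",np.hstack([a,cv2.resize(w["color"][:,120:520,::-1],(400,400))]))
E
```

```text
time_s: 8.52
position: [0.5305, -0.0475, 0.0325]
tool_rot: [[0.998, -0.061, 0.001], [-0.061, -0.998, -0.0], [0.001, 0.0, -1.0]]
ft_force: [0.7, 0.0, -5.7]
grip_width: 0.0175
gripper_force: 98.1
time_s: 9.18
position: [0.5301, -0.0474, 0.0324]
tool_rot: [[0.998, -0.061, 0.0], [-0.061, -0.998, 0.0], [0.0, -0.0, -1.0]]
ft_force: [0.3, 0.5, 0.9]
grip_width: 0.0851
gripper_force: 0.0
```

View pics/v3.png

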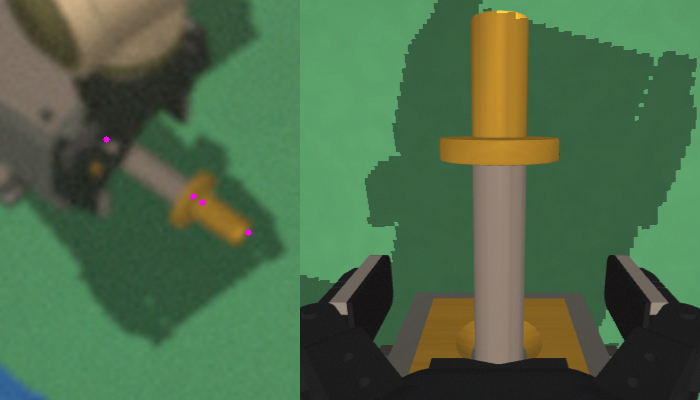

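```bash
python3 -m crank '[8.5,1.5,0,0,0, 8.5,2.5,0,0,0, 8.5,2.5,0,0,0, 8.5,1.3,0,0,0, 8.5,0,0,0.6,0, 8.5,0,0,0,0, 8.5,0,0,0,0, 8.5,0,0,0,0]' 40
python3 - <<'E'
from h import *
w=optics.get_image("wrist");s=optics.get_image("scene")
o=env.observe();print(o["position"],o["ft_force"])
m=np.array([.5035,-.0462,.05]);x=np.array([.998,-.061,0])
im=cv2.resize(s["color"][:,:,::-1],None,fx=4,fy=4,interpolation=cv2.INTER_CUBIC)
P=[np.array(proj(s,m+x*k)) for k in (0,.076,.084,.124)]
for p in P: cv2.circle(im,tuple(int(4*v+2) for v in p),3,(255,0,255),-1)
c=(4*P[2]).astype(int);a=im[c[1]-200:c[1]+200,c[0]-200:c[0]+100]
cv2.imwrite("pics/v4.png",np.hstack([a,cv2.resize(w["color"][:,120:520,::-1],(400,400))]))
E
```

```text
time_s: 9.95
position: [0.607, -0.052, 0.0262]
tool_rot: [[0.998, -0.061, -0.001], [-0.061, -0.998, 0.0], [-0.001, -0.0, -1.0]]
ft_force: [-0.1, 0.6, 0.5]
grip_width: 0.0849
gripper_force: 0.0
[ 0.60736804 -0.05212291  0.02655881] [-0.20598492 -0.16006617  0.62881002]
```

View pics/v4.png

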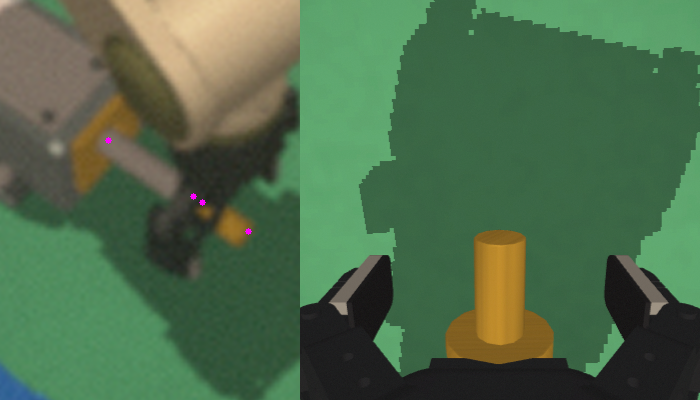

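```bash
python3 -m crank '[1.5,0,0,0,0, 1.5,0,0,0,0, 1.5,0,0,0,0, 1.5,0,0,0,0, 1.5,0,0,0,0, 1.5,0,0,0,0, 1.5,0,0,0,0, 1.5,0,0,0,0]' 40
python3 -m crank '[1.5,0,0,-0.15,0, 1.5,0,0,-0.15,0, 1.5,0,0,-0.15,0, 1.5,0,0,-0.15,0, 1.5,0,0,0,0, 1.5,0,0,0,0, 1.5,0,0,0,0, 1.5,0,0,0,0]'
python3 - <<'E'
from h import *
s=optics.get_image("scene")
m=np.array([.5035,-.0462,.05]);x=np.array([.998,-.061,0])
im=cv2.resize(s["color"][:,:,::-1],None,fx=4,fy=4,interpolation=cv2.INTER_CUBIC)
P=[np.array(proj(s,m+x*k)) for k in (0,.076,.084,.124)]
for p in P: cv2.circle(im,tuple(int(4*v+2) for v in p),3,(255,0,255),-1)
c=(4*P[2]).astype(int);a=im[c[1]-150:c[1]+100,c[0]-200:c[0]+100]
cv2.imwrite("pics/v5.png",cv2.resize(a,(720,600)))
E
```

```text
time_s: 10.72
position: [0.608, -0.0522, 0.0264]
tool_rot: [[0.998, -0.061, 0.0], [-0.061, -0.998, -0.0], [0.0, 0.0, -1.0]]
ft_force: [-0.9, -0.9, -0.0]
grip_width: 0.0188
gripper_force: 39.0
time_s: 11.38
position: [0.6079, -0.0521, 0.0322]
tool_rot: [[0.998, -0.061, -0.0], [-0.061, -0.998, 0.0], [-0.0, -0.0, -1.0]]
ft_force: [-0.6, 0.2, -3.7]
grip_width: 0.0187
gripper_force: 39.1
```

View pics/v5.png

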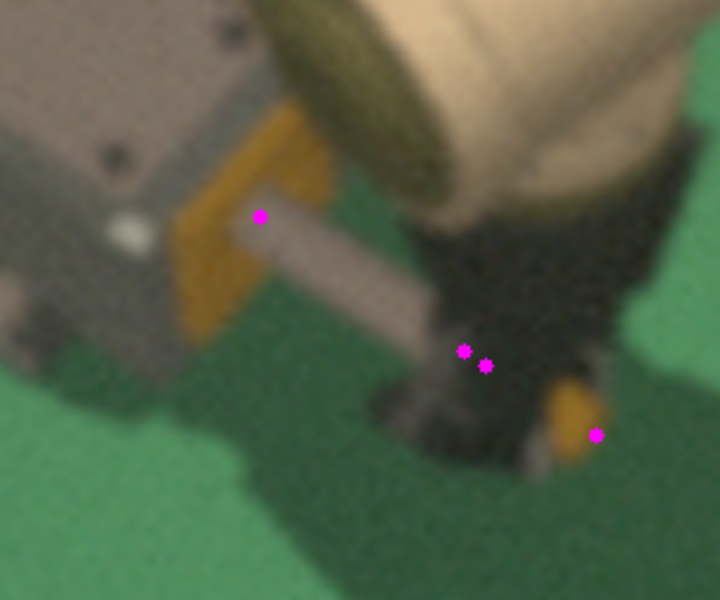

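```bash
python3 -m crank '[1.5,-0.3,0,0,0, 1.5,-0.4,0,0,0, 1.5,-0.4,0,0,0, 1.5,-0.4,0,0,0, 1.5,-0.5,0,0,0, 1.5,0,0,0,0, 1.5,0,0,0,0, 1.5,0,0,0,0]' 50
```

```text
time_s: 12.1
position: [0.5879, -0.0509, 0.0323]
tool_rot: [[0.998, -0.061, -0.0], [-0.061, -0.998, 0.0], [-0.0, -0.0, -1.0]]
ft_force: [-0.5, 0.7, -2.4]
grip_width: 0.0186
gripper_force: 50.2
```

```bash
python3 -m crank '[1.5,-0.7,0,0,0, 1.5,-0.7,0,0,0, 1.5,-0.7,0,0,0, 1.5,-0.7,0,0,0, 1.5,-0.7,0,0,0, 1.5,-0.7,0,0,0, 1.5,0,0,0,0, 1.5,0,0,0,0]'
python3 -m crank '[1.5,-0.2,0,0,0, 1.5,-0.2,0,0,0, 1.5,-0.2,0,0,0, 1.5,-0.2,0,0,0, 1.5,-0.1,0,0,0, 1.5,0,0,0,0, 1.5,0,0,0,0, 1.5,0,0,0,0]'
```

```text
time_s: 12.77
position: [0.5454, -0.0483, 0.0325]
tool_rot: [[0.998, -0.061, -0.001], [-0.061, -0.998, 0.0], [-0.001, -0.0, -1.0]]
ft_force: [-0.5, 0.9, -0.5]
grip_width: 0.0182
gripper_force: 50.6
time_s: 13.43
position: [0.537, -0.0479, 0.0324]
tool_rot: [[0.998, -0.061, -0.0], [-0.061, -0.998, -0.0], [-0.0, 0.0, -1.0]]
ft_force: [0.3, -0.4, 3.7]
grip_width: 0.0182
gripper_force: 50.8
```

```bash
python3 -m crank '[1.5,-0.1,0,0,0, 1.5,-0.1,0,0,0, 1.5,-0.1,0,0,0, 1.5,-0.1,0,0,0, 1.5,0,0,0,0, 1.5,0,0,0,0, 1.5,0,0,0,0, 1.5,0,0,0,0]'
python3 -m crank '[1.5,-0.1,0,0,0, 1.5,-0.1,0,0,0, 1.5,0,0,0,0, 1.5,0,0,0,0, 1.5,0,0,0,0, 1.5,0,0,0,0, 1.5,0,0,0,0, 1.5,0,0,0,0]'
```

```text
time_s: 14.1
position: [0.5357, -0.048, 0.0332]
tool_rot: [[0.998, -0.062, 0.007], [-0.062, -0.998, -0.001], [0.007, 0.001, -1.0]]
ft_force: [10.6, 0.8, 4.2]
grip_width: 0.0183
gripper_force: 51.0
time_s: 14.77
position: [0.5356, -0.0481, 0.0336]
tool_rot: [[0.998, -0.062, 0.011], [-0.062, -0.998, -0.002], [0.012, 0.001, -1.0]]
ft_force: [16.8, 1.2, 0.9]
grip_width: 0.0186
gripper_force: 50.6
```

```bash
python3 -m crank '[1.5,0.3,0,0,0, 3,0,0,0,0, 5,0,0,0,0, 8.5,0,0,0,0, 8.5,0,0,0,0, 8.5,0,0,0,0, 8.5,0,0,-1,0, 8.5,0,0,-3,0]'
python3 -m crank '[8.5,0,0,-3.5,0, 8.5,0,0,-3.5,0, 8.5,4,0,0,0, 8.5,4,0,0,0, 8.5,2,0,0,0, 8.5,0,0,0,0, 8.5,0,0,0,0, 8.5,0,0,0,0]'
python3 - <<'E'
from h import *
w=optics.get_image("wrist");s=optics.get_image("scene")
m=np.array([.5035,-.0462,.05]);x=np.array([.998,-.061,0])
p=np.array(proj(s,m)).astype(int);q=np.array(proj(w,m)).astype(int);print(p,q)
a=cv2.resize(s["color"][p[1]-38:p[1]+38,p[0]-38:p[0]+38,::-1],(400,400),interpolation=cv2.INTER_CUBIC)
x0=np.clip(q[0]-70,0,500);y0=np.clip(q[1]-70,0,260)
b=cv2.resize(w["color"][y0:y0+140,x0:x0+140,::-1],(400,400),interpolation=cv2.INTER_CUBIC)
cv2.imwrite("pics/v6.png",np.hstack([a,b]))
import pickle;pickle.dump((w,s),open("w6.pkl","wb"))
E
```

```text
time_s: 15.43
position: [0.5321, -0.0472, 0.0702]
tool_rot: [[0.998, -0.061, -0.007], [-0.061, -0.998, 0.002], [-0.007, -0.002, -1.0]]
ft_force: [-0.0, 0.0, -0.8]
grip_width: 0.085
gripper_force: 0.0
time_s: 16.1
position: [0.633, -0.0536, 0.1425]
tool_rot: [[0.998, -0.061, -0.001], [-0.061, -0.998, 0.0], [-0.001, -0.0, -1.0]]
ft_force: [-0.4, -0.5, -0.6]
grip_width: 0.0849
gripper_force: 0.0
[282 229] [318 362]
```

View pics/v6.png

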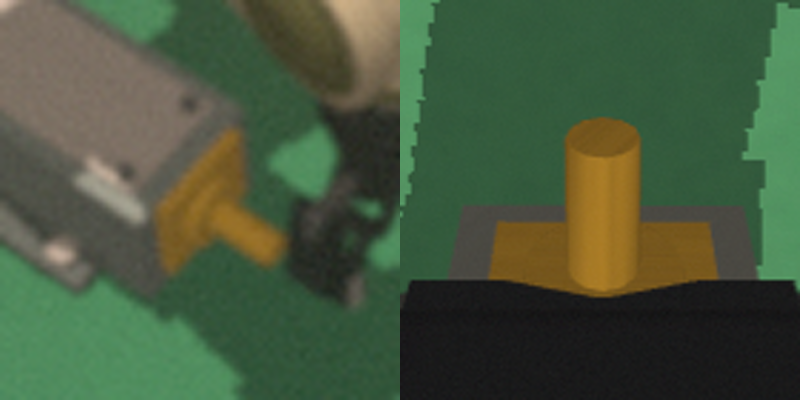

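```bash
python3 - <<'E'
from h import *
import pickle
w,s=pickle.load(open("w6.pkl","rb"))
u=lambda a,b:(248+(a-400)*.35,260+b*.35)
print("tail end",onz(w,u(602,138),.05),"plate bottom edge",onz(w,u(605,222),.018))
p=np.array(proj(s,[.5035,-.0462,.05])).astype(int)
v=lambda a,b:(p[0]-38+a*.19,p[1]-38+b*.19)
print("scene tail",onz(s,v(276,252),.05))
for z in(.05,.047): print(proj(w,[.5035+.048,-.0462-.003,z]))
E
```

```text
tail end [ 0.5511273  -0.04935236  0.05      ] plate bottom edge [ 0.50221706 -0.04730627  0.018     ]
scene tail [ 0.55441649 -0.05002742  0.05      ]
[np.float64(318.46551470488674), np.float64(307.86962541870196)]
[np.float64(318.46478391105524), np.float64(305.66350816162264)]
```

```bash
python3 -c "
from rig import env
print(env.close_job())"
```

```text
the job is handed in; nothing more can be done
None
```

I handed the job in with the bolt home: the last camera check put the collar within about 1 mm of the brass plate, and the gripper was open and clear of it. I did not move the spare bolt or the other items, and the arm clock read about 16 s of the 61 s allowed; no verdict came back.

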